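# Re-seal the canister that has lost its vacuum

### The job

One of the three vacuum canisters has lost its vacuum: its red pip stands up, while the pips of the other two are drawn down in their collars. Take the hand-held vacuum pump out of its charging stand and hold it upright on that canister's lid with the valve in the middle of the blue rubber lip, pressing gently so that the lip is squeezed about half-way (4 of its 8 mm). Finish while still holding it there like that, for the pump to draw, with the other canisters left alone, and nothing knocked about.

Things in the scene. Friction and masses are not known exactly. Their poses are not given: they have to be found in the camera images.
- can_biscuits: Round glass vacuum canister holding biscuits: 68 mm wide, 72 mm high to the flat top of its grey lid, 0.55 kg, loose on the worktop (whose top here is 4 mm below z = 0). Origin at the centre of its underside, z up. In the middle of the lid is the valve, and 25.5 mm from the middle, along the canister's own +x, a white collar (15 mm outside, 5 mm high) that holds its red vacuum pip.
- can_tomatoes: Round glass vacuum canister holding cherry tomatoes: 68 mm wide, 72 mm high to the flat top of its grey lid, 0.55 kg, loose on the worktop (whose top here is 4 mm below z = 0). Origin at the centre of its underside, z up. In the middle of the lid is the valve, and 25.5 mm from the middle, along the canister's own +x, a white collar (15 mm outside, 5 mm high) that holds its red vacuum pip.
- can_limes: Round glass vacuum canister holding limes: 68 mm wide, 72 mm high to the flat top of its grey lid, 0.55 kg, loose on the worktop (whose top here is 4 mm below z = 0). Origin at the centre of its underside, z up. In the middle of the lid is the valve, and 25.5 mm from the middle, along the canister's own +x, a white collar (15 mm outside, 5 mm high) that holds its red vacuum pip.
- can_biscuits_valve (a point): Valve of canister can_biscuits: this point is the centre of the lid's flat top, the spot on which the pump's lip is to be centred. The valve is a black dome 9 mm wide and 3 mm high, in a white disc with a printed blue ring of 31 mm outer diameter.
- can_tomatoes_valve (a point): Valve of canister can_tomatoes: this point is the centre of the lid's flat top, the spot on which the pump's lip is to be centred. The valve is a black dome 9 mm wide and 3 mm high, in a white disc with a printed blue ring of 31 mm outer diameter.
- can_limes_valve (a point): Valve of canister can_limes: this point is the centre of the lid's flat top, the spot on which the pump's lip is to be centred. The valve is a black dome 9 mm wide and 3 mm high, in a white disc with a printed blue ring of 31 mm outer diameter.
- pip_a_top (a point): One of three red vacuum pips, 10 mm in diameter, one lying loose in the collar of each canister (which in which varies). This point is the centre of its top: 4 mm above the lid, inside the collar, when drawn down (sealed); 14 mm above the lid, 9 mm proud of the collar, when up (vacuum lost). Exactly one is up.
- pip_b_top (a point): As pip_a_top, of another pip.
- pip_c_top (a point): As pip_a_top, of another pip.
- stand: Round black charging stand, 68 mm base, fixed; origin at the centre of its underside, z up. Its sleeve (59 mm outside) ends 58 mm above the worktop. The pump stands upright in it, its shoulder on a ledge 44 mm up and its lowest 14 mm of body in the sleeve with 1.8 mm play all round: it comes out straight up and is clear after 50 mm.
- pump: Cordless vacuum pump, white with a ribbed black grip sleeve, 0.22 kg: a round cylinder 45 mm wide from 34 to 132 mm above its origin, domed top at 145 mm, below it a 23 mm neck with the blue rubber lip. Origin on its axis at the free lip's lower face, z along the axis, up in the stand (origin then 10 mm above the worktop).
- pump_grip (a point): On the pump's axis at the height of the grip sleeve, 105 mm above the free lip's face: a good place to grasp across (45 mm wide); the pump's top is 40 mm higher.
- lip_face (a point): Centre of the lower face of the pump's blue rubber lip (a ring, 26 mm outside, 19 mm inside), z along the pump's axis; it moves with the lip. The canister's valve dome fits inside the ring with 5 mm play all round.
- pump_lip (a joint): How far the lip is pushed in, m: 0 free, 0.008 bottomed out. A spring pushes it out with 1.5 N at 0 and 1 N more per mm (5.5 N at half-way, 9.5 N at the end); it needs no other switch.
- mug: Crimson mug, a bystander, 88 mm high.
- cup: Cream cup standing upside down, a bystander, 70 mm high.
- onion: Brown onion, a bystander, 94 mm high.

How it is judged:
On the way:
1. the pump is lifted clear out of its stand, held in the gripper (z of lip_face in the frame of stand above 0.055 m and contact force between the fingers and pump above 2 N and contact force between pump and stand below 1 N), for 0.1 s.
At the end, for the whole second after the job is handed in: The gripper still holds the pump, still and within 4 degrees of upright, its lip on the lid of the canister whose pip stands up, centred within 5 mm of the valve, the lip squeezed by 2 to 6.5 mm, not touching its stand; all canisters upright and within 30 mm of where they stood (((((horizontal distance between pip_a_top and can_biscuits_valve below 0.033 m and z of pip_a_top in the frame of can_biscuits_valve above 0.009 m) or (horizontal distance between pip_b_top and can_biscuits_valve below 0.033 m and z of pip_b_top in the frame of can_biscuits_valve above 0.009 m) or (horizontal distance between pip_c_top and can_biscuits_valve below 0.033 m and z of pip_c_top in the frame of can_biscuits_valve above 0.009 m)) and horizontal distance between lip_face and can_biscuits_valve below 0.005 m and z of lip_face in the frame of can_biscuits_valve below 0.003 m and contact force between pump and can_biscuits above 1 N and angle between can_biscuits's own z axis and vertical below 0.05 rad) or (((horizontal distance between pip_a_top and can_tomatoes_valve below 0.033 m and z of pip_a_top in the frame of can_tomatoes_valve above 0.009 m) or (horizontal distance between pip_b_top and can_tomatoes_valve below 0.033 m and z of pip_b_top in the frame of can_tomatoes_valve above 0.009 m) or (horizontal distance between pip_c_top and can_tomatoes_valve below 0.033 m and z of pip_c_top in the frame of can_tomatoes_valve above 0.009 m)) and horizontal distance between lip_face and can_tomatoes_valve below 0.005 m and z of lip_face in the frame of can_tomatoes_valve below 0.003 m and contact force between pump and can_tomatoes above 1 N and angle between can_tomatoes's own z axis and vertical below 0.05 rad) or (((horizontal distance between pip_a_top and can_limes_valve below 0.033 m and z of pip_a_top in the frame of can_limes_valve above 0.009 m) or (horizontal distance between pip_b_top and can_limes_valve below 0.033 m and z of pip_b_top in the frame of can_limes_valve above 0.009 m) or (horizontal distance between pip_c_top and can_limes_valve below 0.033 m and z of pip_c_top in the frame of can_limes_valve above 0.009 m)) and horizontal distance between lip_face and can_limes_valve below 0.005 m and z of lip_face in the frame of can_limes_valve below 0.003 m and contact force between pump and can_limes above 1 N and angle between can_limes's own z axis and vertical below 0.05 rad)) and angle between pump's own z axis and vertical below 0.07 rad and value of joint pump_lip between 0.002 and 0.0065 m and contact force between the fingers and pump above 2 N and linear speed of pump below 0.01 m/s and contact force between pump and stand below 1 N and distance of each of can_biscuits, can_tomatoes, can_limes from where it was at the start of the episode below 0.03 m and angle between each of can_biscuits, can_tomatoes, can_limes's own z axis and vertical below 0.1 rad); the arm keeps its last pose, push and grip.
It fails at once if a canister is pressed with more than 25 N by the pump, or a sealed one is pressed with more than 2 N (contact force between pump and can_biscuits above 25 N or contact force between pump and can_tomatoes above 25 N or contact force between pump and can_limes above 25 N or (not ((horizontal distance between pip_a_top and can_biscuits_valve below 0.033 m and z of pip_a_top in the frame of can_biscuits_valve above 0.009 m) or (horizontal distance between pip_b_top and can_biscuits_valve below 0.033 m and z of pip_b_top in the frame of can_biscuits_valve above 0.009 m) or (horizontal distance between pip_c_top and can_biscuits_valve below 0.033 m and z of pip_c_top in the frame of can_biscuits_valve above 0.009 m)) and contact force between pump and can_biscuits above 2 N) or (not ((horizontal distance between pip_a_top and can_tomatoes_valve below 0.033 m and z of pip_a_top in the frame of can_tomatoes_valve above 0.009 m) or (horizontal distance between pip_b_top and can_tomatoes_valve below 0.033 m and z of pip_b_top in the frame of can_tomatoes_valve above 0.009 m) or (horizontal distance between pip_c_top and can_tomatoes_valve below 0.033 m and z of pip_c_top in the frame of can_tomatoes_valve above 0.009 m)) and contact force between pump and can_tomatoes above 2 N) or (not ((horizontal distance between pip_a_top and can_limes_valve below 0.033 m and z of pip_a_top in the frame of can_limes_valve above 0.009 m) or (horizontal distance between pip_b_top and can_limes_valve below 0.033 m and z of pip_b_top in the frame of can_limes_valve above 0.009 m) or (horizontal distance between pip_c_top and can_limes_valve below 0.033 m and z of pip_c_top in the frame of can_limes_valve above 0.009 m)) and contact force between pump and can_limes above 2 N)).
It fails at once if a canister is pushed more than 30 mm or tipped (not (distance of can_biscuits from where it was at the start of the episode below 0.03 m and angle between can_biscuits's own z axis and vertical below 0.1 rad) or not (distance of can_tomatoes from where it was at the start of the episode below 0.03 m and angle between can_tomatoes's own z axis and vertical below 0.1 rad) or not (distance of can_limes from where it was at the start of the episode below 0.03 m and angle between can_limes's own z axis and vertical below 0.1 rad)).
It fails at once if a bystander is pushed more than 30 mm (distance of any of mug, cup, onion from where it was at the start of the episode above 0.03 m).
It also fails if it takes over 34 s, if anything falls off the work surface, if the arm or the gripper's body presses on something with over 40 N, if the wrist force passes 120 N, or if a joint passes its speed limit or range.

### The arm

A 6-joint arm with a two-finger parallel gripper is mounted at the origin on a cart in front of the work surface, level with it; the furniture and walls round the work are solid. World frame = base frame: x ahead of the robot, y to its left, z up, the work surface at z = 0. Lengths are in m, angles in rad, forces in N, time in s.
With the tool pointing down it reaches from about 0.35 to 0.975 m from the base axis. Payload 4.9 kg.
Tool frame: the origin (TCP) lies on the centre line of the jaws, within the pads' length; the fingertips stand manip.tip_reach ahead of it and the grasp point (between the pads) is the TCP (manip.tip_reach is the distance from the TCP to the fingertips, in m); z points along the fingers, y is the line along which they close (so a half turn about z gives the same grasp; the last joint's range is limited). The gripper opens to 85 mm and grips with 20 to 120 N. Pads are 22 mm wide; open, the fingers measure 114 mm over their backs; the gripper's body (76 mm by 85 mm) begins 54 mm behind the grasp point. The pads swing forward as they close: fully open they stand 13 mm farther back than shut.
Start: joints at [-1.422, 0.053, 1.613, -0, 1.476, -0.119], TCP at [0.165, -0.603, 0.25] pointing down, gripper open.
Joint ranges: [-3.01, 3.01], [-1.01, 2.22], [0.06, 2.58], [-1.02, 4.17], [0.09, 2.62], [-3.14, 3.14]. Speed limits (rad/s): [2.57, 2.57, 3.14, 3.14, 3.14, 3.14].

### API

Orientations are given as a unit quaternion [w, x, y, z].
In Python, from plant import manip gives the robot as it stands. The module is installed in compiled form; this text tells all that it offers.
- The arm moves only by the tool move_arm, never from a script. Its argument "rows" is a list of rows, each a list of 7 numbers: the shift along the tool's x, y, z in cm, then the turn, a rotation vector about the tool's x, y, z in degrees, then the opening, from -1 (shut) to 1 (fully open). In form: [[tx, ty, tz, ax, ay, az, jaw], ...]. A call has 1 to 20 rows; each row shifts and turns the commanded pose from where the row before left it, along the tool's axes as they then stand; what a row does not reach is not made up. A row lasts 1/12 s, in which the tool goes at most 41.7 mm and 7.16 degrees, less where a joint would pass 70% of its speed; a pose out of reach is approached as far as the arm can. A call is refused whole if a number of a shift passes 4.17 or a number of a turn 7.16, either way. A call with a gripper value outside its range is refused whole. The fingers move at their own pace and stop on an object; the grip force is fixed at half the most. Time passes only in rows, so rows that do not move let the fingers close. It gives the time, the measured TCP pose, the force, the opening and the grip force at its end, in the units of the state.
- manip.state(): the state, without advancing time (a new reading comes with each control period).
- manip.grab_frame(name): name is "scene" or "side" or "wrist"; returns a dict with "img" (384x512x3 uint8, blue, green, red), "mtx" (3x3 intrinsics, pixels), "R" (3x3) and "t" (3): a world point X has camera coordinates R X + t. Camera axes: x right, y down, z forward; pixel columns grow to the right and rows downward; lengths in m; the calibration is good to about 2 mm. A picture is of the moment at which its call begins. There is no depth.
- manip.job_done(): hands the job in; it is judged then, once.
The state is a dict: "time": time; "joint_pos": joint angles; "joint_vel": joint speeds; "joint_efforts": joint torques, N m; "tool_pos": TCP position; "tool_rot": TCP orientation; "contact_force": force on the tool from outside, world axes, zero at the start; "ft_torque": the same for the moment, N m; "gripper_width": opening from 0.0 (shut) to 1.0 (fully open); "grasp_force": force on a finger pad.
Only numpy, scipy, OpenCV 4.12 (cv2) and the standard library are available. Lean on these libraries where they do the work, as an engineer would, in place of code of your own. Each camera call takes 0.05 s, during which the arm holds its last target. There are 200 camera calls.

## Working session

There is one attempt and no reset: what is moved stays moved. The work goes in short steps, Python scripts to look and compute and a tool call to move; the robot and the scene stay as the last step left them, time stands still between calls to the robot, and variables do not carry over. Pictures are saved under pics/ and viewed, at most 10 in all, crops included, and the job is handed in when it is done.

Besides the shell and the picture viewer there is one more tool, called after "Request:" as name(argument=value, ...) on one line, values as JSON. move_arm: Moves the arm, as the interface text tells. Its arguments: {"type":"object","properties":{"rows":{"type":"array","items":{"type":"array","items":{"type":"number"}}}},"required":["rows"]}

```bash
mkdir -p pics; python3 - <<'E'
from plant import manip
import cv2,pickle
for n in("scene","side","wrist"):
    f=manip.grab_frame(n);cv2.imwrite(f"pics/{n}0.png",f["img"]);pickle.dump(f,open(f"{n}0.pkl","wb"))
    print(n,f["mtx"].tolist(),f["R"].round(3).tolist(),f["t"].round(3).tolist())
print(manip.state(),manip.tip_reach)
E
```

```text
scene [[444.37476169883575, 0.0, 249.3251402535941], [0.0, 444.37476169883575, 194.93760035889767], [0.0, 0.0, 1.0]] [[-0.816, -0.578, 0.019], [-0.309, 0.407, -0.86], [0.49, -0.707, -0.511]] [0.695, 0.071, 0.964]
side [[477.96590958275357, 0.0, 260.5973316595824], [0.0, 477.96590958275357, 193.53830841502383], [0.0, 0.0, 1.0]] [[-0.802, -0.597, 0.019], [-0.349, 0.443, -0.826], [0.484, -0.669, -0.563]] [0.695, 0.088, 0.956]
wrist [[301.55952672787504, 0.0, 255.7247573643384], [0.0, 301.55952672787504, 188.15462409025992], [0.0, 0.0, 1.0]] [[0.265, -0.964, -0.003], [-0.926, -0.255, 0.279], [-0.27, -0.071, -0.96]] [-0.623, -0.037, 0.381]
{'time': 0.15, 'joint_pos': array([-1.42199329e+00,  5.31882676e-02,  1.61401413e+00,  3.20938637e-06,
        1.47602080e+00, -1.19005169e-01]), 'joint_vel': array([-0.00035377, -0.00371759, -0.0045678 , -0.00024251, -0.00012342,
       -0.00057948]), 'joint_efforts': array([-2.91352826e-04, -3.94245672e+01, -3.70721805e+01, -1.78457362e-04,
        4.60648182e-03, -2.12264706e-05]), 'tool_pos': array([ 0.16531351, -0.60224702,  0.2493347 ]), 'tool_rot': array([-8.15206682e-04,  9.91047924e-01,  1.33504110e-01, -1.05490660e-05]), 'contact_force': array([ 0.54209652, -0.05081246,  0.7689575 ]), 'ft_torque': array([-0.04120881, -0.02752956, -0.02495744]), 'grasp_force': 0.0, 'gripper_width': 0.9977965947639659} 0.019
```

View pics/scene0.png

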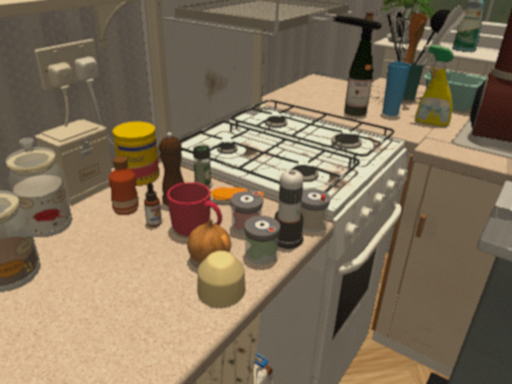

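View pics/side0.png

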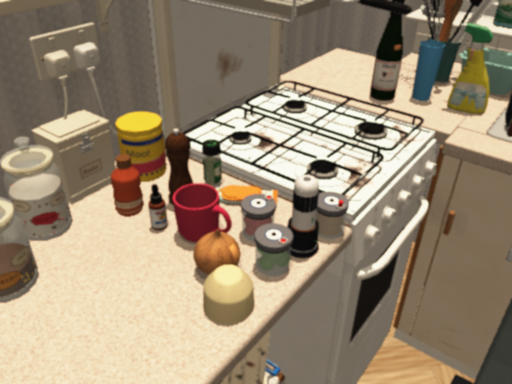

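The side picture shows the pump in its stand at about (304,215), with three canisters round it: limes (273,248), tomatoes (258,213) and one at (331,210). The mug is at (197,210), the onion at (217,252) and the cup at (228,293). I'll zoom in to see the pips.

```bash
python3 - <<'E'
import cv2,pickle,numpy as np
a=pickle.load(open("side0.pkl","rb"));b=pickle.load(open("scene0.pkl","rb"))
for f in(a,b):print(-f["R"].T@f["t"])
cv2.imwrite("pics/c1.png",cv2.resize(a["img"][165:285,220:360],(798,600),interpolation=cv2.INTER_CUBIC)[:600])
E
```

```text
[0.12531021 1.01538014 0.59810707]
[0.11654034 1.05412003 0.54044354]
```

View pics/c1.png

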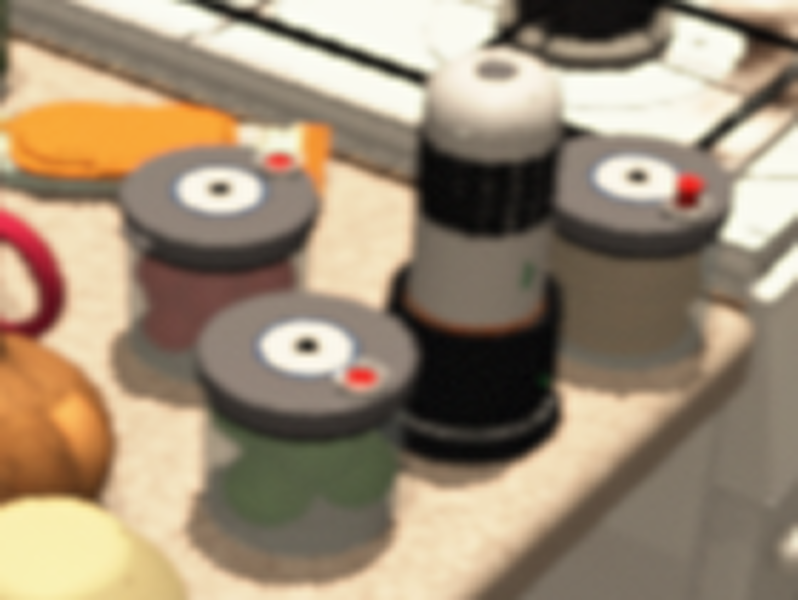

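View pics/wrist0.png

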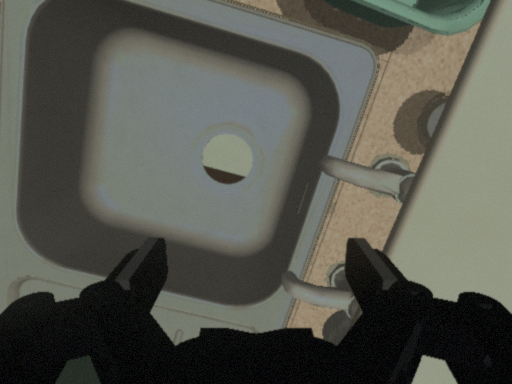

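The crop shows the biscuits canister (right, valve at crop (637,176)) with its pip standing up. The pips of tomatoes (219,187) and limes (307,345) are down. The wrist camera shows only the sink.

```bash
cat >h.py <<'E'
import numpy as np,cv2
def ray(f,u,v,z):
    d=f["R"].T@np.linalg.inv(f["mtx"])@[u,v,1]; c=-f["R"].T@f["t"]
    return c+d*(z-c[2])/d[2]
def proj(f,X):
    p=f["mtx"]@(f["R"]@np.array(X)+f["t"]); return p[:2]/p[2]
E
python3 - <<'E'
import pickle; from h import *
f=pickle.load(open("side0.pkl","rb"))
for n,c,z in(("bis",(637,176),.071),("tom",(219,187),.071),("lim",(307,345),.071),("pumptop",(495,69),.151),("pip",(689,184),.082),("tompip",(280,160),.072),("limpip",(361,376),.072)):
    print(n,ray(f,220+(c[0]+.5)*140/798-.5,165+(c[1]+.5)/5-.5,z).round(4))
for n,u,v,z in(("mugtop",197,188,.084),("mugL",174,190,.084),("mugR",229,220,.05),("onion",217,235,.09),("cup",228,270,.066),("edge corner",349,228,0),("peppermill",177,135,0.1),("greenbottle",211,145,.08),("orange",270,192,.0)):
    print(n,ray(f,u,v,z).round(3))
g=pickle.load(open("scene0.pkl","rb"))
for n,X in(("bis",637),):pass
E
```

```text
bis [0.4583 0.3219 0.071 ]
tom [0.5652 0.4153 0.071 ]
lim [0.4867 0.4749 0.071 ]
pumptop [0.4747 0.397  0.151 ]
pip [0.4352 0.3302 0.082 ]
tompip [0.5589 0.3892 0.072 ]
limpip [0.4635 0.4796 0.072 ]
mugtop [0.675 0.466 0.084]
mugL [0.705 0.498 0.084]
mugR [0.59  0.472 0.05 ]
onion [0.546 0.556 0.09 ]
cup [0.494 0.59  0.066]
edge corner [0.425 0.293 0.   ]
peppermill [0.839 0.353 0.1  ]
greenbottle [0.774 0.314 0.08 ]
orange [0.627 0.287 0.   ]
```

```bash
python3 - <<'E'
import pickle; from h import *
f=pickle.load(open("side0.pkl","rb"));g=pickle.load(open("scene0.pkl","rb"))
for n,c,d in(("bottle",(383,97),(357,112)),("blue",(422,98),(393,118)),("spray",(465,108),(432,122)),("hobcorner",(435,132),(410,150)),("hobfarright",(335,50),(312,77)),("mill",(178,200),(172,205)),("hood?",(300,15),(270,40))):
    print(n,ray(f,*c,0).round(3),ray(g,*d,0).round(3))
P=[f["mtx"]@np.c_[f["R"],f["t"]],g["mtx"]@np.c_[g["R"],g["t"]]]
E
```

```text
bottle [ 0.659 -0.377  0.   ] [ 0.663 -0.388  0.   ]
blue [ 0.558 -0.449  0.   ] [ 0.541 -0.41   0.   ]
spray [ 0.425 -0.458  0.   ] [ 0.422 -0.456  0.   ]
hobcorner [ 0.44  -0.239  0.   ] [ 0.409 -0.186  0.   ]
hobfarright [ 1.014 -0.698  0.   ] [ 0.997 -0.676  0.   ]
mill [0.765 0.436 0.   ] [0.749 0.449 0.   ]
hood? [ 1.421 -1.071  0.   ] [ 1.554 -1.197  0.   ]
```

Request:
move_arm(rows=[[0,-3.8,-2.5,0,0,0,1],[0,-3.8,-2.5,0,0,0,1],[0,-3.8,-2.5,0,0,0,1],[0,-3.8,-2.5,0,0,0,1],[0,-3.8,-2.5,0,0,0,1],[0,0,0,0,0,0,1]])

```text
time: 0.65
tool_pos: [0.1188, -0.4326, 0.372]
tool_rot: [0.005, 0.991, 0.133, -0.0]
contact_force: [0.8, -1.1, 1.8]
gripper_width: 1.002
grasp_force: 0.0
```

Request:
move_arm(rows=[[4,-0.18,0,0,0,-5.27,1],[4,-0.18,0,0,0,-5.27,1],[4,-0.18,0,0,0,-5.27,1],[4,-0.18,0,0,0,-5.27,1],[4,-0.18,0,0,0,-5.27,1],[4,-0.18,0,0,0,-5.27,1],[4,-0.18,0,0,0,-5.27,1],[4,-0.18,0,0,0,-5.27,1],[4,-0.18,0,0,0,-5.27,1],[4,-0.18,0,0,0,-5.27,1],[4,-0.18,0,0,0,-5.27,1],[4,-0.18,0,0,0,-5.27,1],[4,-0.18,0,0,0,-5.27,1],[4,-0.18,0,0,0,-5.27,1],[4,-0.18,0,0,0,-5.27,1],[4,-0.18,0,0,0,-5.27,1],[4,-0.18,0,0,0,-5.27,1],[4,-0.18,0,0,0,-5.27,1],[4,-0.18,0,0,0,-5.27,1],[0,0,0,0,0,0,1]])

```text
time: 2.32
tool_pos: [0.3954, 0.1773, 0.3643]
tool_rot: [-0.001, 0.529, 0.849, 0.001]
contact_force: [-0.0, 0.4, 0.4]
gripper_width: 1.004
grasp_force: 0.0
```

Request:
move_arm(rows=[[2.7,2.8,1,0,0,0,1],[2.7,2.8,1,0,0,0,1],[2.7,2.8,1,0,0,0,1],[2.7,2.8,1,0,0,0,1],[2.7,2.8,1,0,0,0,1],[2.7,2.8,1,0,0,0,1],[0,0,0,0,0,-7,1],[0,0,0,0,0,-7,1],[0,0,0,0,0,0,1],[0,0,0,0,0,0,1],[0,0,0,0,0,0,1]])

```text
time: 3.23
tool_pos: [0.4801, 0.3902, 0.3048]
tool_rot: [0.0, 0.428, 0.904, 0.0]
contact_force: [0.6, -0.8, -0.1]
gripper_width: 1.0
grasp_force: 0.0
```

```bash
python3 - <<'E'
from plant import manip
import cv2,pickle
from h import *
f=manip.grab_frame("wrist");cv2.imwrite("pics/w1.png",cv2.resize(f["img"],(768,576)));pickle.dump(f,open("w1.pkl","wb"))
s=manip.state();print(s["tool_pos"],s["tool_rot"],-f["R"].T@f["t"])
for n,X in(("bis",(.4583,.3219,.071)),("tom",(.5652,.4153,.071)),("lim",(.4867,.4749,.071)),("pt",(.4747,.397,.151))):print(n,proj(f,X)*1.5)
E
```

```text
[0.48005421 0.39015061 0.30508933] [1.68088580e-04 4.28049409e-01 9.03755288e-01 2.34521520e-04] [0.43565888 0.44534379 0.42981208]
bis [310.2622939  289.34372144]
tom [481.6371861  284.03771539]
lim [459.20481543 164.2785232 ]
pt [382.75200731 254.08489456]
```

View pics/w1.png

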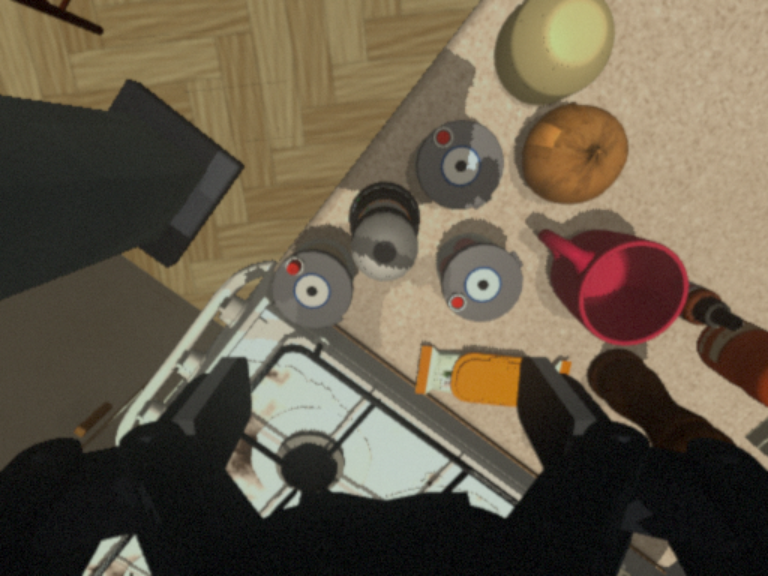

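The wrist picture matches the predicted points to within about 3 px: biscuits valve (312,290), tomatoes (482,284), limes (461,165), pump top button (385,251). The red pip at (293,267) stands on biscuits.

```bash
python3 - <<'E'
import pickle; from h import *
f=pickle.load(open("w1.pkl","rb"))
for n,u,v,z in(("bis",312,290.5,.071),("tom",482.5,284,.071),("lim",461,165,.071),("pt",385,251,.151)):print(n,ray(f,(u+.5)/1.5-.5,(v+.5)/1.5-.5,z).round(4))
E
```

```text
bis [0.4597 0.3221 0.071 ]
tom [0.5654 0.4158 0.071 ]
lim [0.4879 0.4754 0.071 ]
pt [0.4743 0.3995 0.151 ]
```

Request:
move_arm(rows=[[0.97,0.08,0,0,0,0,1],[0,0,2,0,0,0,1],[0,0,2,0,0,0,1],[0,0,2,0,0,0,1],[0,0,2,0,0,0,1],[0,0,2,0,0,0,1],[0,0,2,0,0,0,1],[0,0,2,0,0,0,1],[0,0,2,0,0,0,1],[0,0,1.5,0,0,0,1],[0,0,1,0,0,0,1],[0,0,0.7,0,0,0,1],[0,0,0,0,0,0,1],[0,0,0,0,0,0,1],[0,0,0,0,0,0,1]])

```text
time: 4.53
tool_pos: [0.475, 0.3992, 0.1143]
tool_rot: [0.001, 0.427, 0.904, 0.001]
contact_force: [0.5, -0.6, 0.8]
gripper_width: 1.002
grasp_force: 0.0
```

```bash
python3 - <<'E'
from plant import manip
import cv2,pickle
f=manip.grab_frame("wrist");g=manip.grab_frame("side")
cv2.imwrite("pics/w2.png",cv2.hconcat([cv2.resize(f["img"],(400,300)),cv2.resize(g["img"][130:280,200:400],(400,300))]))
s=manip.state();print(s["tool_pos"],s["tool_rot"],s["contact_force"])
E
```

```text
[0.47503781 0.39913281 0.11434016] [6.31214262e-04 4.26847803e-01 9.04322620e-01 1.07393916e-03] [ 0.12333314 -0.49609299  0.31602594]
```

View pics/w2.png

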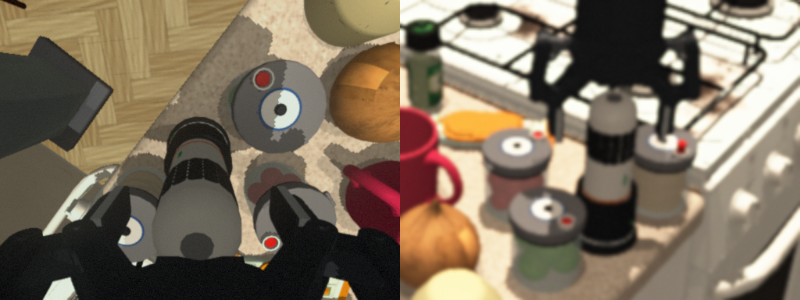

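The pump stands midway between the open fingers and nothing is touching. I'll close the gripper.

Request:
move_arm(rows=[[0,0,0,0,0,0,-1],[0,0,0,0,0,0,-1],[0,0,0,0,0,0,-1],[0,0,0,0,0,0,-1],[0,0,0,0,0,0,-1],[0,0,0,0,0,0,-1],[0,0,0,0,0,0,-1],[0,0,0,0,0,0,-1],[0,0,0,0,0,0,-1],[0,0,0,0,0,0,-1]])

```text
time: 5.47
tool_pos: [0.4744, 0.3987, 0.1133]
tool_rot: [0.0, 0.427, 0.904, 0.0]
contact_force: [-1.9, -1.5, 5.4]
gripper_width: 0.507
grasp_force: 61.1
```

Request:
move_arm(rows=[[0,0,-0.5,0,0,0,-1],[0,0,-0.8,0,0,0,-1],[0,0,-1,0,0,0,-1],[0,0,-1,0,0,0,-1],[0,0,-1,0,0,0,-1],[0,0,-1,0,0,0,-1],[0,0,-1,0,0,0,-1],[0,0,-1,0,0,0,-1],[0,0,-1,0,0,0,-1],[0,0,-1,0,0,0,-1],[0,0,-0.7,0,0,0,-1],[0,0,0,0,0,0,-1],[0,0,0,0,0,0,-1],[0,0,0,0,0,0,-1]])

```text
time: 6.63
tool_pos: [0.474, 0.3984, 0.2121]
tool_rot: [-0.0, 0.427, 0.904, -0.001]
contact_force: [-0.8, -0.1, -3.2]
gripper_width: 0.505
grasp_force: 61.1
```

```bash
python3 - <<'E'
from plant import manip
import cv2,pickle
from h import *
f=manip.grab_frame("scene");g=manip.grab_frame("side")
pickle.dump((f,g),open("l.pkl","wb"))
cv2.imwrite("pics/l.png",cv2.hconcat([cv2.resize(f["img"][130:280,230:330],(400,600)),cv2.resize(g["img"][120:270,250:350],(400,600))]))
s=manip.state();print(s["tool_pos"],s["tool_rot"],s["contact_force"],s["grasp_force"])
E
```

```text
[0.47384858 0.39832875 0.21170802] [-4.82045444e-04  4.26785852e-01  9.04352263e-01 -7.67164922e-04] [ 0.1523787   0.06115017 -2.90469125] 61.14193081855774
```

View pics/l.png

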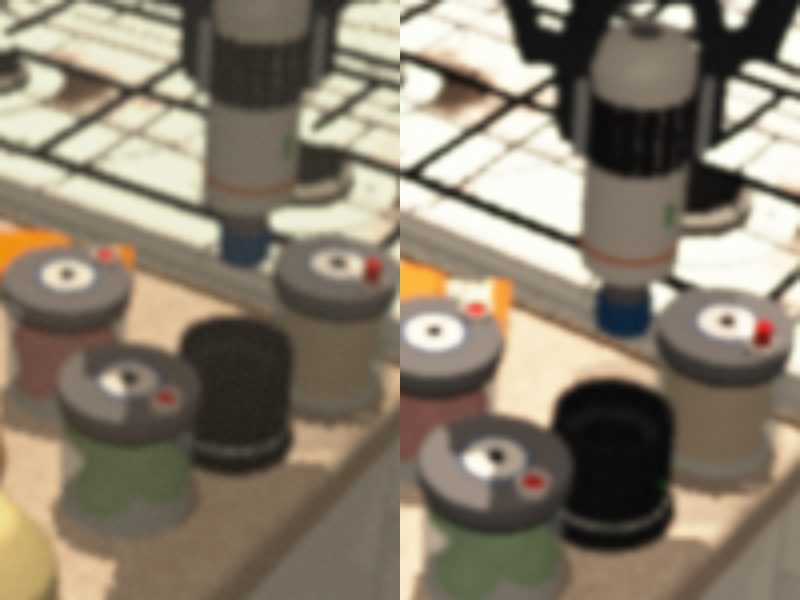

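The pump is out of its stand and upright, lip at about (622,328) in the side half, and the biscuits canister has not moved. I'll check the lip's position relative to the valve in both views.

```bash
python3 - <<'E'
import pickle; from h import *
F,G=pickle.load(open("l.pkl","rb"))
L=np.array([.4738,.3983,.1045]);t=np.linspace(0,6.283,60)
for n,f,lip,val in(("scene",F,(230+244.5/4,130+264/4),(230+338/4,130+262/4)),("side",G,(250+222/4,120+332/4),(250+327/4,120+320/4))):
    p=np.array([proj(f,L+[.013*np.cos(a),.013*np.sin(a),0]) for a in t])
    print(n,"pred lip cx, bottom",(p[:,0].min()+p[:,0].max())/2,p[:,1].max(),"seen",lip)
    print(" valve",ray(f,val[0]-.4,val[1]-.4,.071).round(4),"right axis",f["R"][0].round(2))
E
```

```text
scene pred lip cx, bottom 290.50807820909085 196.96993874544097 seen (291.125, 196.0)
 valve [0.4587 0.3238 0.071 ] right axis [-0.82 -0.58  0.02]
side pred lip cx, bottom 304.6060928849488 204.89488647223945 seen (305.5, 203.0)
 valve [0.4587 0.3213 0.071 ] right axis [-0.8  -0.6   0.02]
```

Request:
move_arm(rows=[[-0.99,-1.18,0,0,0,0,-1],[-0.99,-1.18,0,0,0,0,-1],[-0.99,-1.18,0,0,0,0,-1],[-0.99,-1.18,0,0,0,0,-1],[-0.99,-1.18,0,0,0,0,-1],[0,0,1,0,0,0,-1],[0,0,0.5,0,0,0,-1],[0,0,0,0,0,0,-1],[0,0,0,0,0,0,-1],[0,0,0,0,0,0,-1]])

```text
time: 7.57
tool_pos: [0.4602, 0.3234, 0.1975]
tool_rot: [-0.0, 0.426, 0.904, -0.0]
contact_force: [-0.0, -0.7, -2.1]
gripper_width: 0.509
grasp_force: 61.6
```

```bash
python3 - <<'E'
from plant import manip
import cv2,pickle
from h import *
f=manip.grab_frame("scene");g=manip.grab_frame("side")
pickle.dump((f,g),open("m.pkl","wb"))
cv2.imwrite("pics/m.png",cv2.hconcat([cv2.resize(f["img"][150:225,290:340],(400,600),interpolation=cv2.INTER_CUBIC),cv2.resize(g["img"][155:230,307:357],(400,600),interpolation=cv2.INTER_CUBIC)]))
s=manip.state();print(s["tool_pos"],s["tool_rot"],s["contact_force"],s["grasp_force"])
p=s["tool_pos"]
t=np.linspace(0,6.283,90)
for n,F,o in(("scene",f,(290,150,0)),("side",g,(307,155,400))):
    q=np.array([proj(F,[p[0]+.013*np.cos(a),p[1]+.013*np.sin(a),p[2]-.1075]) for a in t])
    r=np.array([proj(F,[p[0]+.0155*np.cos(a),p[1]+.0155*np.sin(a),.068]) for a in t])
    for w,e in(("lip",q),("ring under TCP",r)):
        print(n,w,[((e[:,0].min()+.5-o[0])*8+o[2]).round(),((e[:,0].max()+.5-o[0])*8+o[2]).round(),((e[:,1].min()+.5-o[1])*8).round(),((e[:,1].max()+.5-o[1])*8).round()])
E
```

```text
[0.46042602 0.32346249 0.19805868] [1.14046718e-04 4.26506122e-01 9.04484643e-01 2.13793008e-04] [ 0.52144856  1.1185711  -1.03764035] 61.57890558242798
scene lip [np.float64(148.0), np.float64(249.0), np.float64(272.0), np.float64(322.0)]
scene ring under TCP [np.float64(131.0), np.float64(250.0), np.float64(342.0), np.float64(403.0)]
side lip [np.float64(541.0), np.float64(651.0), np.float64(265.0), np.float64(326.0)]
side ring under TCP [np.float64(522.0), np.float64(651.0), np.float64(336.0), np.float64(410.0)]
```

View pics/m.png

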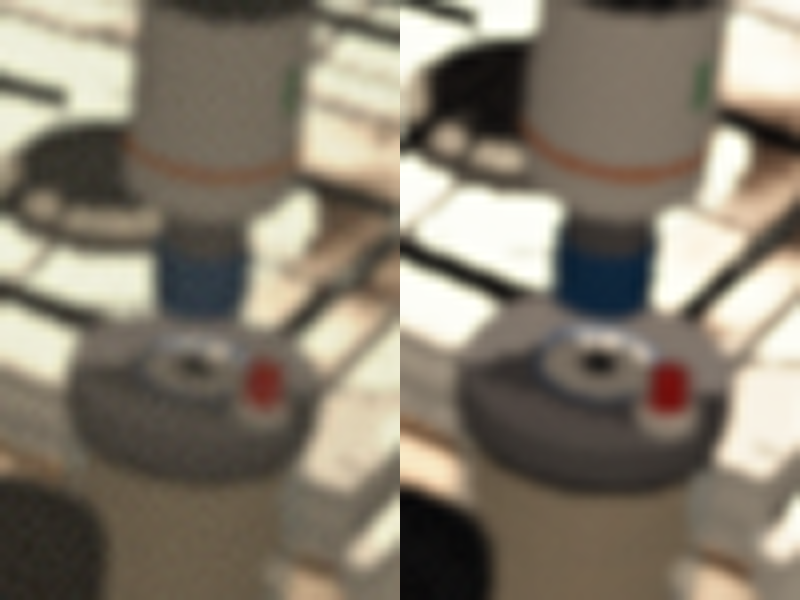

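In both views the lip is centred over the valve to about 1 mm. I'll nudge it 1 mm and lower slowly.

Request:
move_arm(rows=[[0,-0.1,0.4,0,0,0,-1],[0,0,0.5,0,0,0,-1],[0,0,0.5,0,0,0,-1],[0,0,0.3,0,0,0,-1],[0,0,0.2,0,0,0,-1],[0,0,0,0,0,0,-1],[0,0,0,0,0,0,-1],[0,0,0,0,0,0,-1],[0,0,0,0,0,0,-1]])

```text
time: 8.42
tool_pos: [0.4597, 0.3223, 0.1792]
tool_rot: [0.0, 0.427, 0.904, 0.0]
contact_force: [-0.5, -0.2, -2.7]
gripper_width: 0.507
grasp_force: 61.6
```

```bash
cat >q.py <<'E'
from plant import manip
import numpy as np
r=[]
for i in range(4):
    manip.grab_frame("side");s=manip.state();r.append([*s["tool_pos"],*s["contact_force"]])
print(np.mean(r,0).round(4),s["time"])
E
python3 q.py
```

```text
[ 0.4596  0.3223  0.1791  0.0809  0.2062 -2.4106] 8.6167
```

Request:
move_arm(rows=[[0,0,0.2,0,0,0,-1],[0,0,0.2,0,0,0,-1],[0,0,0.1,0,0,0,-1],[0,0,0,0,0,0,-1],[0,0,0,0,0,0,-1],[0,0,0,0,0,0,-1]])

```text
time: 9.12
tool_pos: [0.4596, 0.3224, 0.1742]
tool_rot: [0.0, 0.427, 0.904, 0.0]
contact_force: [-0.1, 0.5, 1.1]
gripper_width: 0.507
grasp_force: 61.5
```

```bash
python3 q.py
```

```text
[ 0.4596  0.3223  0.1741 -0.3301 -0.497   0.7316] 9.3167
```

Request:
move_arm(rows=[[0,0,0.1,0,0,0,-1],[0,0,0.1,0,0,0,-1],[0,0,0.04,0,0,0,-1],[0,0,0,0,0,0,-1],[0,0,0,0,0,0,-1],[0,0,0,0,0,0,-1],[0,0,0,0,0,0,-1],[0,0,0,0,0,0,-1]])

```text
time: 9.98
tool_pos: [0.4596, 0.3223, 0.1716]
tool_rot: [0.0, 0.427, 0.904, 0.0]
contact_force: [-0.8, -0.7, 2.7]
gripper_width: 0.506
grasp_force: 61.5
```

```bash
python3 q.py; python3 - <<'E'
from plant import manip
import cv2
f=manip.grab_frame("scene");g=manip.grab_frame("side")
cv2.imwrite("pics/n.png",cv2.hconcat([cv2.resize(f["img"][150:225,290:340],(400,600),interpolation=cv2.INTER_CUBIC),cv2.resize(g["img"][155:230,307:357],(400,600),interpolation=cv2.INTER_CUBIC)]))
E
```

```text
[ 0.4596  0.3223  0.1716 -0.2747  0.3247  2.8834] 10.1833
```

View pics/n.png

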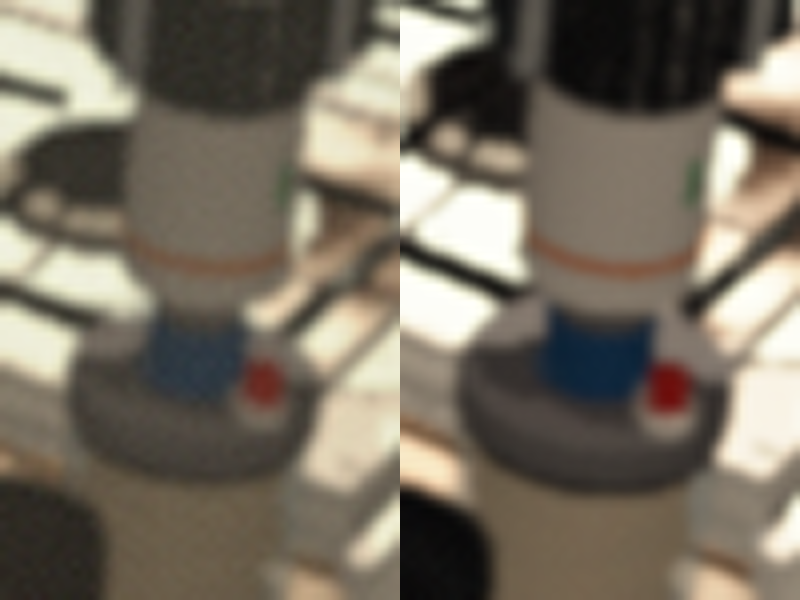

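The lip sits centred on the valve (side 600 against 600, scene 198 against 195), and the pip is still up. The force has risen by 5.3 N, which means about 3.8 mm of squeeze. I'm handing it in.

```bash
python3 -c "
from plant import manip
print(manip.job_done())"
```

```text
the job is handed in; nothing more can be done
None
```

I took the pump out of its stand and handed the job in with it held upright on the biscuits canister (the one with its pip up), lip centred on the valve to about 1 mm and squeezed about 3.8 mm; nothing was seen to be knocked, and no verdict came back.

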